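# Isolate the polishing bowl, load two candle cups, switch on again

### The job

The polishing bowl must be isolated while it is loaded: turn the lever of the bench switch from on to off, fully home against its stop. While it is off, put both footed brass candle cups into the open bowl, then turn the lever fully back to on. Leave the plain brass tube and the brass block where they stand.

Things in the scene. Friction and masses are not known exactly. Their poses are not given: they have to be found in the camera images.
- switch: bench isolator: fixed grey box 150 x 150 mm, 80 mm high, with the black lever on its top and two short cable glands on its far (+x) side. Origin: centre of its underside, z up. It may stand left or right of the table, turned up to 0.4 rad
- lever_axis (a point): point on the lever's vertical axis, over the centre of the switch box, 111 mm above the table, mid-height of the lever arm
- lever_grip (a point): point in the lever arm, 85 mm from the axis at mid-height of the arm (111 mm above the table); turns with it. The arm is a straight black radial bar with a white line on top, 20 mm wide, its tip 105 mm from the axis, underside 97 mm and top 125 mm above the table (17 mm clear of the box top). The round hub is 48 mm across
- lever (a joint): turn of the lever about the vertical axis (rad), growing clockwise seen from above: 0 is off, 1.571 is on, a hard stop at each end; it starts on. In the switch frame the arm points 135 degrees counter-clockwise from +x at on (to the left, seen from the robot), 225 at off (to the right). Sprung over centre: 2 N at lever_grip starts it; within 0.4 rad of a stop it snaps home and stays
- bowl: open polishing bowl, fixed: grey plastic bowl on a round grey base, 220 mm across, rim 130 mm above the table, wall 8 mm, inside about 200 mm across. Origin: centre of its underside, z up. It may stand left or right of the table, across from the switch
- bowl_floor (a point): centre of the flat inner floor of the bowl, 42 mm above the table, 88 mm below the rim
- cup_a: a turned brass candle cup standing on its foot: foot 56 mm across and 8 mm thick, straight body 40 mm across from z = 14 to 74 mm, beaded rim 50 mm across from z = 78 mm to the top at 85 mm; 0.2 to 0.4 kg. The dark top only looks hollow: grip the body from outside. Origin: centre of its underside, z up; yaw means nothing. It may stand or lie in the bowl
- cup_a_mid (a point): middle of cup_a, on its axis, 42.5 mm above its underside
- cup_b: a second, identical turned brass candle cup standing on its foot: foot 56 mm across and 8 mm thick, straight body 40 mm across from z = 14 to 74 mm, beaded rim 50 mm across from z = 78 mm to the top at 85 mm; 0.2 to 0.4 kg. The dark top only looks hollow: grip the body from outside. Origin: centre of its underside, z up; yaw means nothing. It may stand or lie in the bowl
- cup_b_mid (a point): middle of cup_b, on its axis, 42.5 mm above its underside
- plain_tube: bystander: straight brass tube without foot or bead, 40 mm across and 95 mm tall, standing among the cups, loose. Origin: centre of its underside
- brass_block: bystander: rectangular brass block 55 (x) x 40 (y) x 60 mm high, standing among the cups, loose. Origin: centre of its underside

How it is judged:
By the outcome, as a careful person would: the job done as asked, in the order asked, and still so for the second after the job is handed in, with the robot touching nothing.
It also fails if it takes over 72 s, if anything falls off the work surface, if the arm or the gripper's body presses on something with over 40 N, if the wrist force passes 120 N, or if a joint passes its speed limit or range.

### The arm

A 6-joint arm with a two-finger parallel gripper is mounted at the origin on the work surface. World frame = base frame: x ahead of the robot, y to its left, z up, the work surface at z = 0. Lengths are in m, angles in rad, forces in N, time in s.
With the tool pointing down it reaches from about 0.375 to 0.9 m from the base axis. Payload 3.1 kg.
Tool frame: the origin (TCP) lies midway between the tips of the shut fingers; the grasp point (between the pads) lies 19 mm behind it; z points along the fingers, y is the line along which they close (so a half turn about z gives the same grasp; the last joint's range is limited). The gripper opens to 87 mm and grips with 3 to 60 N. Pads are 19 mm wide; open, the fingers measure 117 mm over their backs; the gripper's body (75 mm by 190 mm) begins 51 mm behind the grasp point.
Start: joints at [-1.442, 0.527, 1.433, -0, 1.181, -0.178], TCP at [0.189, -0.596, 0.223] pointing down, gripper open.
Joint ranges: [-3.08, 3.08], [-0.75, 2.2], [0.22, 2.44], [-1.43, 4.57], [0, 2.65], [-2.85, 2.85]. Speed limits (rad/s): [2.79, 2.79, 3.14, 3.14, 3.14, 3.14].

### API

Orientations are given as a unit quaternion [x, y, z, w].
In Python, from rig import robot gives the robot as it stands. The module is installed in compiled form; this text tells all that it offers.
- The arm moves only by the tool play_rows, never from a script. Its arguments are lists of equal length, an entry for each row: "gripper": the closure, from -1 (fully open) to 1 (shut); "delta_pos": the shift along the tool's x, y, z in cm, a list of three; "turn": the turn, a rotation vector about the tool's x, y, z in rad, a list of three. A call has 1 to 12 rows; each row is the pose to reach, as a shift and turn from the pose commanded when the call began, along the tool's axes at that moment; what a row does not reach only later rows make up. A row lasts 1/8 s, in which the tool goes at most 62.5 mm and 10.7 degrees, less where a joint would pass 70% of its speed; a pose out of reach is approached as far as the arm can. A call with a gripper value outside its range is refused whole. The fingers move at their own pace and stop on an object; "squeeze" is the grip in N (left out, the last holds). Time passes only in rows, so rows that repeat a pose let the fingers close. It gives the time, the measured TCP pose, the force, the opening and the grip force at its end, in the units of the state.
- robot.get_obs(): the state, without advancing time (a new reading comes with each control period).
- robot.camera(name): name is "scene" or "top"; returns a dict with "color" (384x512x3 uint8, red, green, blue), "vfov" (degrees; the focal length in pixels is half the picture's height over the tangent of half this angle, whatever the lens; pixels are square), "cx", "cy" (the principal point, pixels), "R" (3x3) and "t" (3): a world point X has camera coordinates R X + t. Camera axes: x right, y down, z forward; pixel columns grow to the right and rows downward; lengths in m; the calibration is good to about 2 mm. A picture is of the moment at which its call begins. There is no depth.
- robot.hand_in(): hands the job in; it is judged then, once.
The state is a dict: "time": time; "q": joint angles; "joint_velocities": joint speeds; "joint_torque": joint torques, N m; "position": TCP position; "tool_rot": TCP orientation; "ft_force": force on the tool from outside, world axes, zero at the start; "moment": the same for the moment, N m; "grip_width": finger opening in m; "grip_force": force on a finger pad.
Only numpy, scipy, OpenCV 4.12 (cv2) and the standard library are available. Lean on these libraries where they do the work, as an engineer would, in place of code of your own. Each camera call takes 0.05 s, during which the arm holds its last target. There are 200 camera calls.

## Working session

There is one attempt and no reset: what is moved stays moved. The work goes in short steps, Python scripts to look and compute and a tool call to move; the robot and the scene stay as the last step left them, time stands still between calls to the robot, and variables do not carry over. Pictures are saved under pics/ and viewed, at most 12 in all, crops included, and the job is handed in when it is done.

Besides the shell and the picture viewer there is one more tool, called by a JSON object that holds its "op" and its "data", one argument or row to a line. play_rows: Moves the arm, as the interface text tells. Its arguments: {"type":"object","properties":{"gripper":{"type":"array","items":{"type":"number"}},"delta_pos":{"type":"array","items":{"type":"array","items":{"type":"number"}}},"turn":{"type":"array","items":{"type":"array","items":{"type":"number"}}},"squeeze":{"type":"number"}},"required":["gripper","delta_pos","turn"]}

```bash
mkdir -p pics
cat > h.py <<'E'
import numpy as np, cv2
from rig import robot
from scipy.spatial.transform import Rotation as Ro
def cam(n):
    c=robot.camera(n); return c
def f(c): return 192/np.tan(np.radians(c["vfov"])/2)
def px(c,X):
    p=np.array(c["R"])@np.array(X)+np.array(c["t"]); return [round(float(f(c)*p[0]/p[2]+c["cx"]),1),round(float(f(c)*p[1]/p[2]+c["cy"]),1)]
def ray(c,u,v,z):
    R=np.array(c["R"]);t=np.array(c["t"]);d=R.T@np.array([(u-c["cx"])/f(c),(v-c["cy"])/f(c),1]);o=-R.T@t
    return (o+d*(z-o[2])/d[2]).round(4)
def save(c,n,box=None,s=1):
    im=c["color"][:,:,::-1]
    if box: im=im[box[1]:box[3],box[0]:box[2]]
    cv2.imwrite("pics/"+n,cv2.resize(im,None,fx=s,fy=s,interpolation=cv2.INTER_CUBIC))
E
python3 - <<'E'
from h import *
import pickle
for n in("top","scene"):
    c=cam(n); pickle.dump(c,open(n+".pkl","wb")); save(c,n+"0.png",None,1.5625)
    print(n,c["vfov"],c["cx"],c["cy"],(-np.array(c["R"]).T@c["t"]).round(3),px(c,[.6,0,0]))
o=robot.get_obs();print(o)
E
```

```text
top 50.5985734379368 246.43370869119653 190.9790058877079 [ 0.38  -0.042  1.008] [232.3, 169.6]
scene 44.59264376892607 252.0163322395456 188.83020683226044 [1.007 0.814 0.929] [241.3, 231.7]
{'time': 0.1, 'q': array([-1.44248369e+00,  5.28377122e-01,  1.43380569e+00,  1.37625615e-06,
        1.18138323e+00, -1.78478715e-01]), 'joint_velocities': array([ 0.00079166, -0.00153846, -0.00227525,  0.0015413 , -0.00026186,
       -0.0004387 ]), 'joint_torque': array([-6.32372903e-04, -4.40987313e+01, -1.77150875e+01,  6.33524568e-02,
        5.33918047e-02, -4.68322946e-05]), 'position': array([ 0.18870463, -0.59512697,  0.22165705]), 'tool_rot': array([ 9.88257494e-01,  1.52794476e-01,  2.53827916e-05, -9.86365662e-04]), 'ft_force': array([-1.17195156, -0.03333378, -0.5242308 ]), 'moment': array([-0.03686724, -0.00836558,  0.00834471]), 'grip_force': 0.0, 'grip_width': 0.08705975378926538}
```

View pics/top0.png

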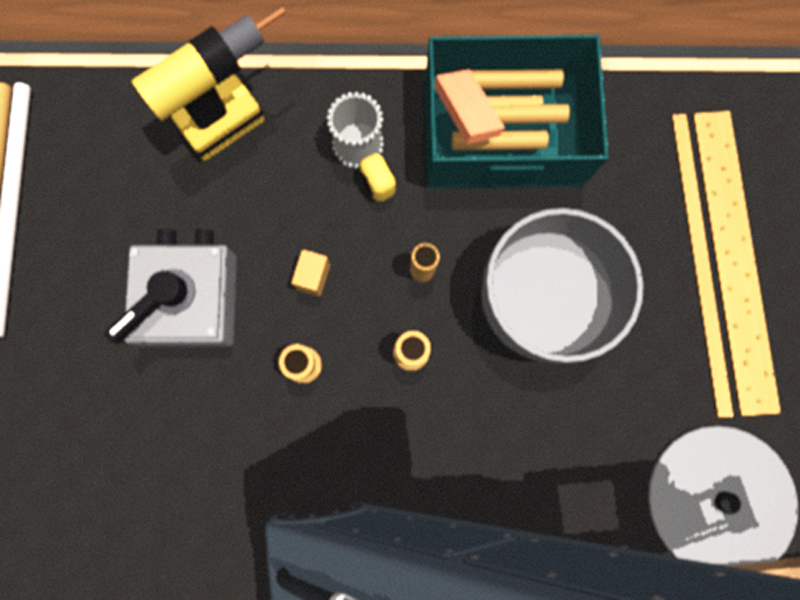

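View pics/scene0.png

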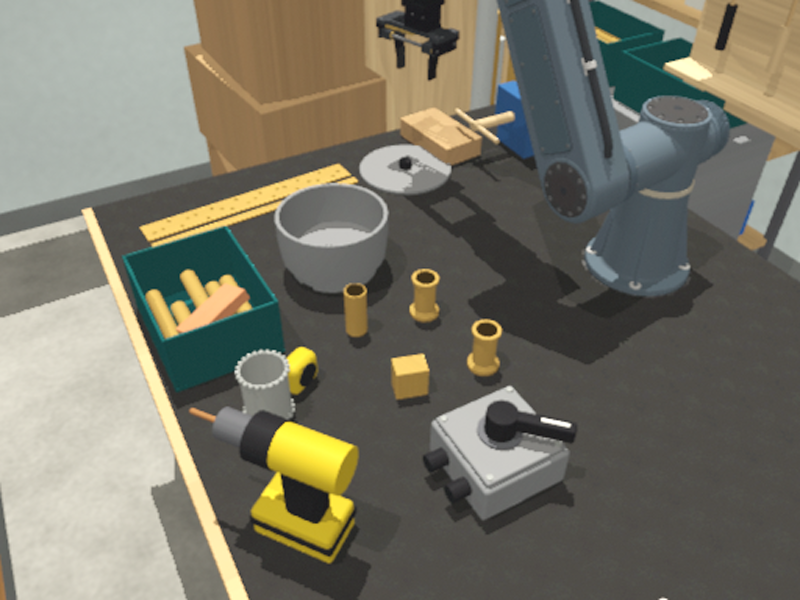

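The top view has +x upward. It shows the switch at left with its lever hub at about (167,288) and tip at (115,335). The cup rims are at (297,363) and (412,350), the tube at (425,258), the block at (311,270) and the bowl rim centred at (563,285). The scene view confirms that the two footed cups are nearest the robot. I'll enlarge both.

Run:
```python
from h import *
import pickle
t=pickle.load(open("top.pkl","rb"));s=pickle.load(open("scene.pkl","rb"))
a=cv2.resize(t["color"][150:250,65:290],None,fx=3.5,fy=3.5,interpolation=cv2.INTER_CUBIC)
b=cv2.resize(s["color"][165:250,220:380],None,fx=2.9,fy=2.9,interpolation=cv2.INTER_CUBIC)
im=np.zeros((600,800,3),np.uint8); im[:350,:a.shape[1]]=a; im[352:352+b.shape[0],:b.shape[1]]=b[:248]
cv2.imwrite("pics/crop1.png",im[:,:,::-1]); print(a.shape,b.shape)
q=lambda u,v,z:ray(t,u/1.5625,v/1.5625,z)
print("bowl l,r,far,near",q(486,285,.13),q(642,285,.13),q(563,211,.13),q(563,361,.13))
print("hub",q(167,288,.125),"tip",q(113,337,.125))
print("box corners",q(130,247,.08),q(227,247,.08),q(222,343,.08),q(128,340,.08))
```

```text
(350, 788, 3) (246, 464, 3)
bowl l,r,far,near [ 0.5447 -0.1789  0.13  ] [ 0.547 -0.398  0.13 ] [ 0.6537 -0.2908  0.13  ] [ 0.4392 -0.2834  0.13  ]
hub [0.5366 0.2718 0.125 ] tip [0.4662 0.3428 0.125 ]
box corners [0.6066 0.3477 0.08  ] [0.6081 0.2017 0.08  ] [0.4635 0.2016 0.08  ] [0.4664 0.34   0.08  ]
```

View pics/crop1.png

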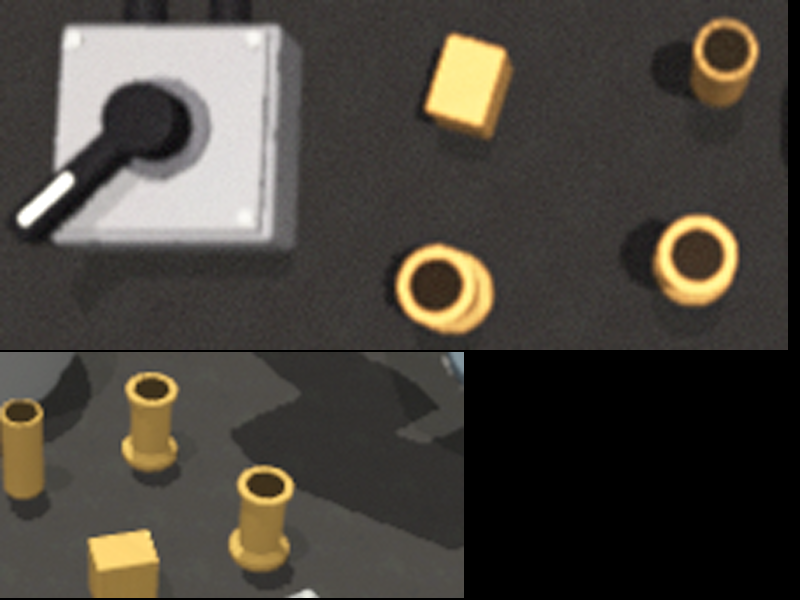

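Run:
```python
from h import *
import pickle
t=pickle.load(open("top.pkl","rb"));s=pickle.load(open("scene.pkl","rb"))
q=lambda u,v,z:ray(t,u/3.5+65,v/3.5+150,z)
print("left",q(436,285,.085),"foot l/r",q(397,285,.085),q(476,285,.085));print("right",q(697,254,.085),"w",q(656,254,.085),q(739,254,.085));print("tube",q(725,50,.095));print("block",q(470,76,.06))
for p in[(453,35),(511,50),(488,135),(428,115)]:print(q(*p,.06))
print("hub",q(146,120,.125))
q=lambda u,v,z:ray(s,u/2.9+220,(v-352)/2.9+165,z)
print("scene left",q(266,485,.085),"right",q(151,388,.085),"tube",q(22,411,.095),"hub",ray(s,500/1.5625,417/1.5625,.125))
R=Ro.from_quat(robot.get_obs()["tool_rot"]).as_matrix();print(R.round(3))
```

```text
left [0.4372 0.091  0.085 ] foot l/r [0.4369 0.1163 0.085 ] [0.4374 0.0651 0.085 ]
right [ 0.4591 -0.078   0.085 ] w [ 0.4588 -0.0513  0.085 ] [ 0.4594 -0.1052  0.085 ]
tube [ 0.5927 -0.0954  0.095 ]
block [0.5809 0.0762 0.06  ]
[0.6095 0.0887 0.06  ]
[0.5994 0.0487 0.06  ]
[0.5403 0.0628 0.06  ]
[0.5536 0.1039 0.06  ]
hub [0.5367 0.2722 0.125 ]
scene left [0.4386 0.0945 0.085 ] right [ 0.46   -0.0762  0.085 ] tube [ 0.5927 -0.0939  0.095 ] hub [0.5512 0.2887 0.125 ]
[[ 0.953  0.302 -0.   ]
 [ 0.302 -0.953  0.002]
 [ 0.    -0.002 -1.   ]]
```

Positions from the two views agree: switch axis (0.537, 0.272) with yaw near 0, cups at (0.438, 0.092) and (0.459, -0.077), bowl centre (0.546, -0.288). I'll start moving and straighten the tool to yaw 0 on the way.

{"op": "play_rows", "data": {
  "gripper": [-1,-1,-1,-1,-1,-1,-1,-1,-1,-1],
  "delta_pos": [
    [41.6,-28.3,-2.8],
    [41.6,-28.3,-2.8],
    [41.6,-28.3,-2.8],
    [41.6,-28.3,-2.8],
    [41.6,-28.3,-2.8],
    [41.6,-28.3,-2.8],
    [41.6,-28.3,-2.8],
    [41.6,-28.3,-2.8],
    [41.6,-28.3,-2.8],
    [41.6,-28.3,-2.8]
  ],
  "turn": [
    [0,0,0.307],
    [0,0,0.307],
    [0,0,0.307],
    [0,0,0.307],
    [0,0,0.307],
    [0,0,0.307],
    [0,0,0.307],
    [0,0,0.307],
    [0,0,0.307],
    [0,0,0.307]
  ]
}}

```text
time: 1.35
position: [0.4996, -0.2001, 0.2502]
tool_rot: [1.0, 0.001, -0.001, 0.0]
ft_force: [-0.5, -0.7, -0.5]
grip_width: 0.0868
grip_force: 0.0
```

{"op": "play_rows", "data": {
  "gripper": [-1,-1,-1,-1,-1,-1,-1,-1,-1,-1,-1,-1],
  "delta_pos": [
    [-2.3,-53.3,0],
    [-2.3,-53.3,0],
    [-2.3,-53.3,0],
    [-2.3,-53.3,0],
    [-2.3,-53.3,0],
    [-2.3,-53.3,0],
    [-2.3,-53.3,0],
    [-2.3,-53.3,0],
    [-2.3,-53.3,0],
    [-2.3,-53.3,0],
    [-2.3,-53.3,5],
    [-2.3,-53.3,9]
  ],
  "turn": [
    [0,0,0],
    [0,0,0],
    [0,0,0],
    [0,0,0],
    [0,0,0],
    [0,0,0],
    [0,0,0],
    [0,0,0],
    [0,0,0],
    [0,0,0],
    [0,0,0],
    [0,0,0]
  ]
}}

```text
time: 2.85
position: [0.4776, 0.3298, 0.1594]
tool_rot: [1.0, -0.002, -0.0, 0.001]
ft_force: [0.3, 0.2, -0.5]
grip_width: 0.0868
grip_force: 0.0
```

Run:
```python
from h import *
c=cam("scene"); save(c,"lev.png",(230,190,430,340),3)
print(robot.get_obs()["position"],(px(c,[.537,.272,.125])[0]-230)*3,(px(c,[.537,.272,.125])[1]-190)*3)
```

```text
[0.47409807 0.32802961 0.15409367] 273.0 208.5
```

View pics/lev.png

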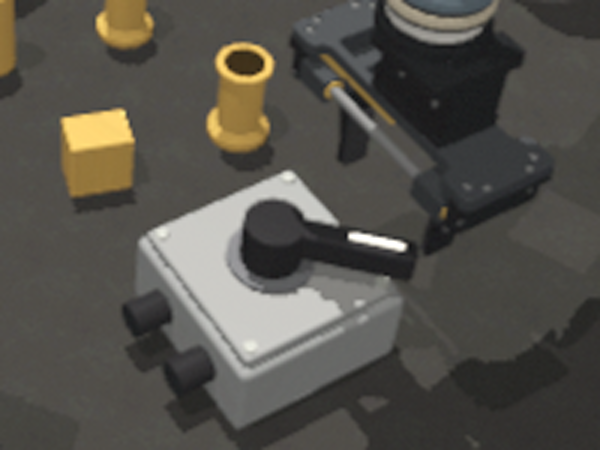

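The tool straddles the lever line, with the arm tip at (405,255), one finger at (350,140), the other at (440,235), and the hub at (273,212) where predicted. I'll descend and sweep to off.

{"op": "play_rows", "data": {
  "gripper": [-1,-1,-1,-1,-1,-1,-1,-1,-1,-1,-1,-1],
  "delta_pos": [
    [0,0,3],
    [0,0,5.6],
    [0,0,5.6],
    [-1.4,1.9,5.6],
    [-2.2,3.9,5.6],
    [-2.5,6.1,5.6],
    [-2.2,8.3,5.6],
    [-1.4,10.3,5.6],
    [-0.6,11.5,5.6],
    [0,12.6,5.6],
    [0,13.1,5.6],
    [0,13.1,5.6]
  ],
  "turn": [
    [0,0,0],
    [0,0,0],
    [0,0,0],
    [0,0,0],
    [0,0,0],
    [0,0,0],
    [0,0,0],
    [0,0,0],
    [0,0,0],
    [0,0,0],
    [0,0,0],
    [0,0,0]
  ]
}}

```text
time: 4.4
position: [0.4769, 0.2014, 0.1046]
tool_rot: [1.0, -0.0, -0.0, -0.0]
ft_force: [0.6, 0.5, 0.1]
grip_width: 0.0869
grip_force: 0.0
```

{"op": "play_rows", "data": {
  "gripper": [-1,-1,-1,-1],
  "delta_pos": [
    [0,-0.5,0],
    [0,-0.5,-3],
    [0,-0.5,-8],
    [0,-0.5,-8]
  ],
  "turn": [
    [0,0,0],
    [0,0,0],
    [0,0,0],
    [0,0,0]
  ]
}}

```text
time: 4.9
position: [0.4795, 0.2081, 0.188]
tool_rot: [1.0, 0.001, 0.004, -0.001]
ft_force: [-0.1, 0.2, -0.8]
grip_width: 0.0869
grip_force: 0.0
```

Run:
```python
from h import *
c=cam("scene"); save(c,"lev2.png",(200,150,430,322),3)
```

```text
(no output)
```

View pics/lev2.png

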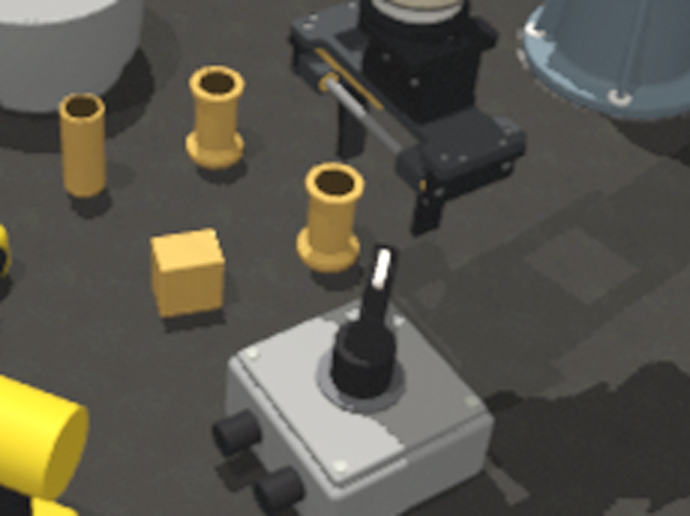

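The lever now points from the hub at (363,345) to its tip at (385,250). I'll check that angle while moving to the left cup.

Run:
```python
from h import *
import pickle
s=pickle.load(open("scene.pkl","rb"))
for a in (205,215,225):
    r=np.radians(a)
    for d in(.105,):print(a,[(v-o)*3 for v,o in zip(px(s,[.537+d*np.cos(r),.2725+d*np.sin(r),.125]),(200,150))])
print(robot.get_obs()["position"])
```

```text
205 [430.19999999999993, 248.09999999999997]
215 [408.90000000000003, 239.70000000000002]
225 [386.69999999999993, 233.70000000000002]
[0.47784365 0.20768089 0.1861687 ]
```

{"op": "play_rows", "data": {
  "gripper": [-1,-1,-1,-1,-1,-1,-1,-1],
  "delta_pos": [
    [-3.9,11.5,0],
    [-3.9,11.5,0],
    [-3.9,11.5,0],
    [-3.9,11.5,5],
    [-3.9,11.5,10],
    [-3.9,11.5,13],
    [-3.9,11.5,15.3],
    [-3.9,11.5,15.3]
  ],
  "turn": [
    [0,0,0],
    [0,0,0],
    [0,0,0],
    [0,0,0],
    [0,0,0],
    [0,0,0],
    [0,0,0],
    [0,0,0]
  ]
}}

```text
time: 5.95
position: [0.4365, 0.0928, 0.0294]
tool_rot: [1.0, 0.0, -0.003, -0.0]
ft_force: [-1.0, 0.6, -0.4]
grip_width: 0.0871
grip_force: 0.0
```

The lever is home at off. I'll grip the cup.

{"op": "play_rows", "data": {
  "gripper": [0.7,0.7,0.7,0.7,0.7,0.7],
  "delta_pos": [
    [0,0,0],
    [0,0,0],
    [0,0,0],
    [0,0,0],
    [0,0,0],
    [0,0,0]
  ],
  "turn": [
    [0,0,0],
    [0,0,0],
    [0,0,0],
    [0,0,0],
    [0,0,0],
    [0,0,0]
  ],
  "squeeze": 30
}}

```text
time: 6.7
position: [0.4382, 0.0918, 0.0319]
tool_rot: [1.0, -0.0, 0.0, -0.0]
ft_force: [-0.4, 1.9, 4.7]
grip_width: 0.0472
grip_force: 29.9
```

The width reads 47 mm where the body is 40 mm, so I'll look before lifting.

{"op": "play_rows", "data": {
  "gripper": [0.7,0.7],
  "delta_pos": [
    [0,0,0],
    [0,0,0]
  ],
  "turn": [
    [0,0,0],
    [0,0,0]
  ]
}}

```text
time: 6.95
position: [0.4383, 0.0918, 0.0319]
tool_rot: [1.0, -0.0, 0.0, -0.0]
ft_force: [-0.3, 2.4, 5.0]
grip_width: 0.0473
grip_force: 29.9
```

Run:
```python
from h import *
c=cam("scene"); save(c,"g1.png",(260,150,380,250),5)
o=robot.get_obs();print(o["grip_width"],o["grip_force"],o["ft_force"],o["position"])
```

```text
0.047390292061824275 29.890499522914524 [0.29481518 2.9099317  6.52532446] [0.43825749 0.0917939  0.03190756]
```

View pics/g1.png

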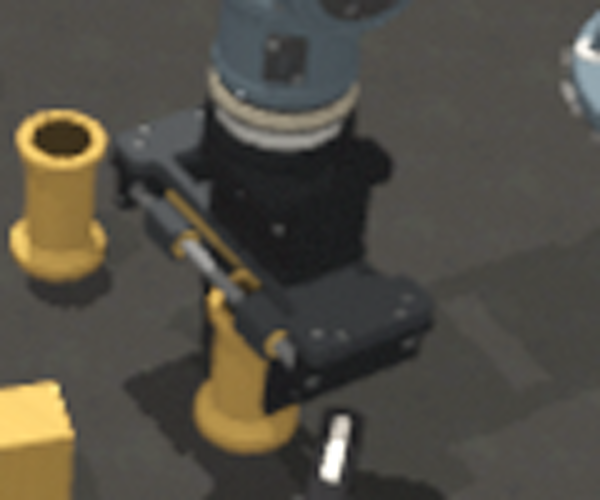

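The carriage above the fingers is touching the beaded rim at about (225,300). I'll reopen, raise 12 mm and grip again.

{"op": "play_rows", "data": {
  "gripper": [-0.6,-0.6,-0.6,-0.6,-0.6,0.7,0.7,0.7,0.7,0.7,0.7,0.7],
  "delta_pos": [
    [0,0,0],
    [0,0,0],
    [0,0,0],
    [0,0,-1.2],
    [0,0,-1.2],
    [0,0,-1.2],
    [0,0,-1.2],
    [0,0,-1.2],
    [0,0,-1.2],
    [0,0,-1.2],
    [0,0,-1.2],
    [0,0,-1.2]
  ],
  "turn": [
    [0,0,0],
    [0,0,0],
    [0,0,0],
    [0,0,0],
    [0,0,0],
    [0,0,0],
    [0,0,0],
    [0,0,0],
    [0,0,0],
    [0,0,0],
    [0,0,0],
    [0,0,0]
  ]
}}

```text
time: 8.5
position: [0.4379, 0.0918, 0.0435]
tool_rot: [1.0, -0.0, -0.0, -0.0]
ft_force: [0.7, 2.8, 2.2]
grip_width: 0.0482
grip_force: 30.0
```

The fingers are straight up past the pads, so a vertical approach always meets the rim first. I'll grip the 50 mm rim band with the pads and let the cup hang below them.

{"op": "play_rows", "data": {
  "gripper": [-0.6,-0.6,-0.6,-0.6,-0.6,0.7,0.7,0.7,0.7,0.7,0.7,0.7],
  "delta_pos": [
    [0,0,0],
    [0,0,0],
    [0,0,0],
    [0,0,-1.9],
    [0,0,-1.9],
    [0,0,-1.9],
    [0,0,-1.9],
    [0,0,-1.9],
    [0,0,-1.9],
    [0,0,-1.9],
    [0,0,-1.9],
    [0,0,-1.9]
  ],
  "turn": [
    [0,0,0],
    [0,0,0],
    [0,0,0],
    [0,0,0],
    [0,0,0],
    [0,0,0],
    [0,0,0],
    [0,0,0],
    [0,0,0],
    [0,0,0],
    [0,0,0],
    [0,0,0]
  ],
  "squeeze": 40
}}

```text
time: 10.0
position: [0.4377, 0.0915, 0.0623]
tool_rot: [1.0, -0.0, -0.0, 0.0]
ft_force: [0.5, 0.5, -4.5]
grip_width: 0.0476
grip_force: 40.2
```

{"op": "play_rows", "data": {
  "gripper": [0.7,0.7,0.7,0.7,0.7,0.7],
  "delta_pos": [
    [0,0,-1],
    [0,0,-2.5],
    [0,0,-5],
    [0,0,-8],
    [0,0,-11],
    [0,0,-11]
  ],
  "turn": [
    [0,0,0],
    [0,0,0],
    [0,0,0],
    [0,0,0],
    [0,0,0],
    [0,0,0]
  ]
}}

```text
time: 10.75
position: [0.4396, 0.0916, 0.1747]
tool_rot: [1.0, -0.0, 0.003, 0.0]
ft_force: [0.5, -0.9, -4.5]
grip_width: 0.048
grip_force: 40.4
```

Run:
```python
from h import *
c=cam("scene"); save(c,"g2.png",(200,110,400,260),3)
o=robot.get_obs();print(o["grip_width"],o["grip_force"],o["ft_force"],o["position"])
```

```text
0.0476646916627136 40.34205289862257 [-0.12529119 -0.83269955 -4.85114216] [0.43829945 0.09158756 0.17332822]
```

View pics/g2.png

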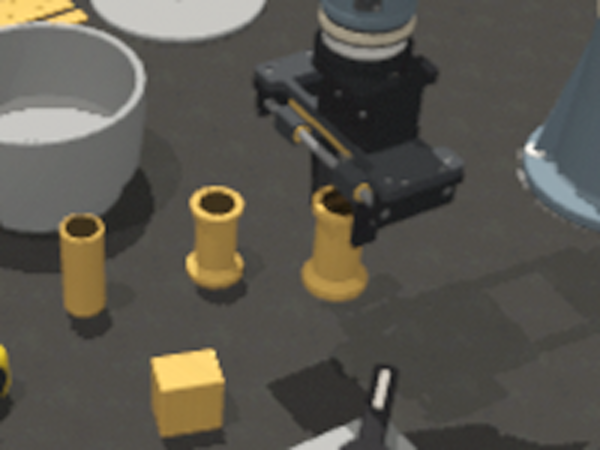

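The cup is lifted upright, hanging at (335,245), and the reading of about 4.5 N fits its mass. I'll carry it to the far half of the bowl.

{"op": "play_rows", "data": {
  "gripper": [0.7,0.7,0.7,0.7,0.7,0.7,0.7,0.7,0.7,0.7,0.7,0.7],
  "delta_pos": [
    [0,0,-3],
    [0.5,1.5,-6],
    [1.8,4.5,-7],
    [3.3,8.5,-7],
    [5,12.5,-7],
    [6.5,16.5,-7],
    [8,20.5,-7],
    [9.8,24.5,-7],
    [11.5,28.5,-7],
    [13,32.5,-7],
    [14.3,36,-7],
    [15,38,-7]
  ],
  "turn": [
    [0,0,0],
    [0,0,0],
    [0,0,0],
    [0,0,0],
    [0,0,0],
    [0,0,0],
    [0,0,0],
    [0,0,0],
    [0,0,0],
    [0,0,0],
    [0,0,0],
    [0,0,0]
  ]
}}

```text
time: 12.3
position: [0.5872, -0.29, 0.2392]
tool_rot: [1.0, -0.001, -0.002, -0.001]
ft_force: [0.9, 0.4, -3.6]
grip_width: 0.0478
grip_force: 40.4
```

{"op": "play_rows", "data": {
  "gripper": [0.7,0.7,0.7,0.7,0.7,0.7,0.7,0.7,0.7],
  "delta_pos": [
    [0,0,0],
    [0,0,2],
    [0,0,5],
    [0,0,8],
    [0,0,11],
    [0,0,12.5],
    [0,0,13.3],
    [0,0,13.3],
    [0,0,13.3]
  ],
  "turn": [
    [0,0,0],
    [0,0,0],
    [0,0,0],
    [0,0,0],
    [0,0,0],
    [0,0,0],
    [0,0,0],
    [0,0,0],
    [0,0,0]
  ]
}}

```text
time: 13.42
position: [0.5886, -0.2888, 0.1108]
tool_rot: [1.0, -0.0, 0.001, 0.001]
ft_force: [-0.3, -0.4, -3.3]
grip_width: 0.0479
grip_force: 40.4
```

{"op": "play_rows", "data": {
  "gripper": [0.7,0.7,0.7,0.7,-0.5,-0.5,-0.5,-0.5,-0.5,-0.5,-0.5,-0.5],
  "delta_pos": [
    [0,0,0.3],
    [0,0,0.6],
    [0,0,0.6],
    [0,0,0.6],
    [0,0,0.6],
    [0,0,0.6],
    [0,0,0.6],
    [0,0,0.6],
    [0,0,-3],
    [0,0,-7],
    [0,0,-12],
    [0,0,-12]
  ],
  "turn": [
    [0,0,0],
    [0,0,0],
    [0,0,0],
    [0,0,0],
    [0,0,0],
    [0,0,0],
    [0,0,0],
    [0,0,0],
    [0,0,0],
    [0,0,0],
    [0,0,0],
    [0,0,0]
  ]
}}

```text
time: 14.92
position: [0.5906, -0.2903, 0.2349]
tool_rot: [1.0, -0.0, 0.005, 0.003]
ft_force: [-0.7, -0.8, -0.5]
grip_width: 0.0652
grip_force: 0.0
```

Run:
```python
from h import *
c=cam("scene"); save(c,"g3.png",(160,80,360,230),3)
o=robot.get_obs();print(o["grip_width"],o["grip_force"],o["ft_force"],o["position"])
```

```text
0.06528381322606316 0.0 [ 0.52597392 -0.16788988  0.02784232] [ 0.58897128 -0.28919416  0.23208688]
```

View pics/g3.png

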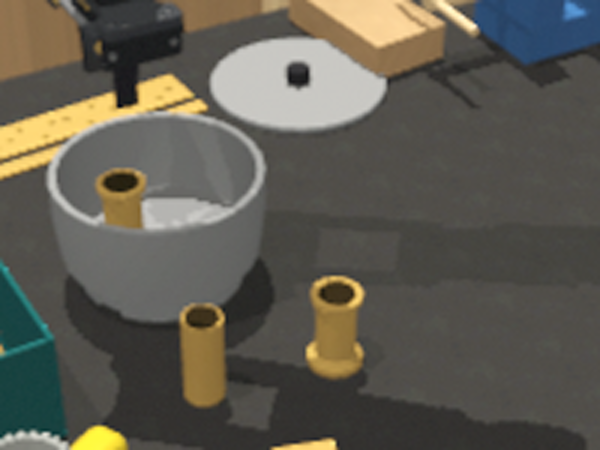

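The first cup stands in the bowl (rim at (120,183)). Now the second cup.

{"op": "play_rows", "data": {
  "gripper": [-0.8,-0.8,-0.8,-0.8,-0.8,-0.8,-0.8,-0.8,-0.8,-0.8,-0.8],
  "delta_pos": [
    [-3,-5,0],
    [-6.5,-10.6,0],
    [-10,-16,0],
    [-12.9,-21.2,0],
    [-12.9,-21.2,0],
    [-12.9,-21.2,4],
    [-12.9,-21.2,8],
    [-12.9,-21.2,12],
    [-12.9,-21.2,15],
    [-12.9,-21.2,17],
    [-12.9,-21.2,17]
  ],
  "turn": [
    [0,0,0],
    [0,0,0],
    [0,0,0],
    [0,0,0],
    [0,0,0],
    [0,0,0],
    [0,0,0],
    [0,0,0],
    [0,0,0],
    [0,0,0],
    [0,0,0]
  ]
}}

```text
time: 16.35
position: [0.4579, -0.0765, 0.0575]
tool_rot: [1.0, -0.0, -0.002, -0.001]
ft_force: [0.7, -0.6, -1.0]
grip_width: 0.0785
grip_force: 0.0
```

{"op": "play_rows", "data": {
  "gripper": [0.7,0.7,0.7,0.7,0.7,0.7,0.7,0.7],
  "delta_pos": [
    [0,0,0],
    [0,0,0],
    [0,0,0],
    [0,0,0],
    [0,0,0],
    [0,0,0],
    [0,0,0],
    [0,0,0]
  ],
  "turn": [
    [0,0,0],
    [0,0,0],
    [0,0,0],
    [0,0,0],
    [0,0,0],
    [0,0,0],
    [0,0,0],
    [0,0,0]
  ],
  "squeeze": 40
}}

```text
time: 17.35
position: [0.4593, -0.0763, 0.0601]
tool_rot: [1.0, -0.0, 0.001, 0.0]
ft_force: [-0.1, 1.1, 6.6]
grip_width: 0.0476
grip_force: 39.9
```

{"op": "play_rows", "data": {
  "gripper": [0.7,0.7,0.7,0.7,0.7,0.7,0.7,0.7,0.7,0.7,0.7,0.7],
  "delta_pos": [
    [0,0,-1],
    [0,0,-3],
    [0,0,-7],
    [0,0,-11],
    [0,0,-15],
    [0.3,1.5,-17.5],
    [1.1,5,-18],
    [2,9,-18],
    [2.9,13,-18],
    [3.7,17,-18],
    [4.3,20,-18],
    [4.5,21.2,-18]
  ],
  "turn": [
    [0,0,0],
    [0,0,0],
    [0,0,0],
    [0,0,0],
    [0,0,0],
    [0,0,0],
    [0,0,0],
    [0,0,0],
    [0,0,0],
    [0,0,0],
    [0,0,0],
    [0,0,0]
  ]
}}

```text
time: 18.85
position: [0.5035, -0.2897, 0.2391]
tool_rot: [1.0, -0.001, -0.0, -0.0]
ft_force: [0.0, 0.2, -2.3]
grip_width: 0.0475
grip_force: 40.0
```

{"op": "play_rows", "data": {
  "gripper": [0.7,0.7,0.7,0.7,0.7,0.7,0.7,0.7,0.7],
  "delta_pos": [
    [0,0,0],
    [0,0,2],
    [0,0,5],
    [0,0,8],
    [0,0,11],
    [0,0,12.5],
    [0,0,13],
    [0,0,13],
    [0,0,13]
  ],
  "turn": [
    [0,0,0],
    [0,0,0],
    [0,0,0],
    [0,0,0],
    [0,0,0],
    [0,0,0],
    [0,0,0],
    [0,0,0],
    [0,0,0]
  ]
}}

```text
time: 19.98
position: [0.5045, -0.2888, 0.1107]
tool_rot: [1.0, -0.0, 0.001, 0.001]
ft_force: [-0.6, -0.5, -2.3]
grip_width: 0.0475
grip_force: 40.0
```

{"op": "play_rows", "data": {
  "gripper": [0.7,0.7,0.7,0.7,-0.5,-0.5,-0.5,-0.5,-0.5,-0.5,-0.5,-0.5],
  "delta_pos": [
    [0,0,0.4],
    [0,0,0.8],
    [0,0,0.8],
    [0,0,0.8],
    [0,0,0.8],
    [0,0,0.8],
    [0,0,0.8],
    [0,0,0.8],
    [0,0,-3],
    [0,0,-7],
    [0,0,-13],
    [0,0,-13]
  ],
  "turn": [
    [0,0,0],
    [0,0,0],
    [0,0,0],
    [0,0,0],
    [0,0,0],
    [0,0,0],
    [0,0,0],
    [0,0,0],
    [0,0,0],
    [0,0,0],
    [0,0,0],
    [0,0,0]
  ]
}}

```text
time: 21.48
position: [0.5067, -0.2907, 0.2449]
tool_rot: [1.0, -0.0, 0.005, 0.004]
ft_force: [1.3, -0.1, 0.3]
grip_width: 0.0654
grip_force: 0.0
```

Run:
```python
from h import *
c=cam("scene"); save(c,"g4.png",(130,80,400,280),2.9)
o=robot.get_obs();print(o["grip_width"],o["position"])
```

```text
0.06539473345842726 [ 0.50499579 -0.28929073  0.24204114]
```

View pics/g4.png

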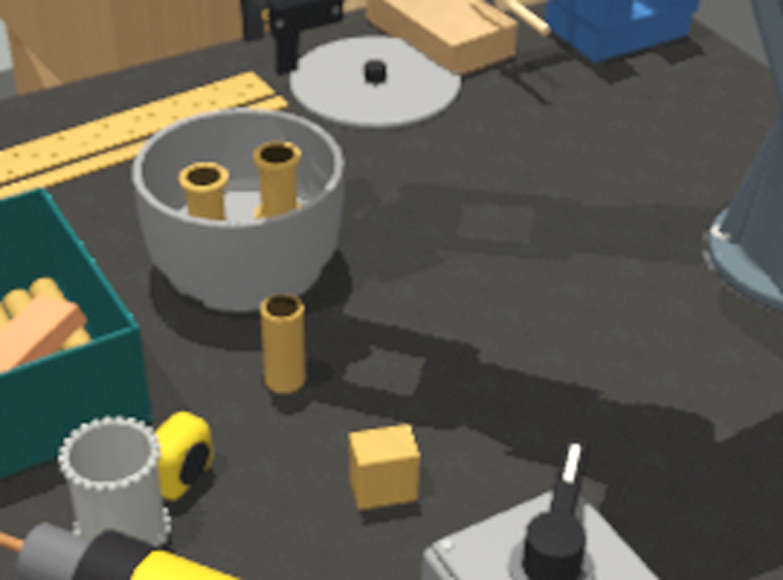

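Both cups stand in the bowl (rims at (205,178) and (277,155)), the tube and block are in place, and the lever is still off. I'll return to the lever.

{"op": "play_rows", "data": {
  "gripper": [-1,-1,-1,-1,-1,-1,-1,-1,-1,-1,-1,-1],
  "delta_pos": [
    [-0.4,-5,0],
    [-0.7,-11,0],
    [-1,-17,0],
    [-1.3,-23,0],
    [-1.6,-29,0],
    [-2,-35,0],
    [-2.3,-41,0],
    [-2.5,-46,0],
    [-2.7,-50,0],
    [-2.7,-50,0],
    [-2.7,-50,3],
    [-2.7,-50,6]
  ],
  "turn": [
    [0,0,0],
    [0,0,0],
    [0,0,0],
    [0,0,0],
    [0,0,0],
    [0,0,0],
    [0,0,0],
    [0,0,0],
    [0,0,0],
    [0,0,0],
    [0,0,0],
    [0,0,0]
  ]
}}

```text
time: 23.02
position: [0.4764, 0.2106, 0.178]
tool_rot: [1.0, -0.0, -0.001, 0.0]
ft_force: [0.6, -0.0, 1.0]
grip_width: 0.087
grip_force: 0.0
```

Run:
```python
from h import *
o=robot.get_obs();print(o["grip_width"],o["position"],o["tool_rot"])
```

```text
0.08700086923627795 [0.47636531 0.21056982 0.17799744] [ 9.99999640e-01 -2.74042147e-04 -6.80468555e-04  4.25446245e-04]
```

{"op": "play_rows", "data": {
  "gripper": [-1,-1,-1,-1,-1,-1,-1,-1,-1,-1,-1,-1],
  "delta_pos": [
    [0,0,4],
    [0,0,7.5],
    [0,0,7.5],
    [-1.4,-1.9,7.5],
    [-2.2,-3.9,7.5],
    [-2.5,-6.1,7.5],
    [-2.2,-8.3,7.5],
    [-1.4,-10.3,7.5],
    [-0.6,-11.5,7.5],
    [0,-12.6,7.5],
    [0,-13.2,7.5],
    [0,-13.2,7.5]
  ],
  "turn": [
    [0,0,0],
    [0,0,0],
    [0,0,0],
    [0,0,0],
    [0,0,0],
    [0,0,0],
    [0,0,0],
    [0,0,0],
    [0,0,0],
    [0,0,0],
    [0,0,0],
    [0,0,0]
  ]
}}

```text
time: 24.52
position: [0.4273, 0.334, 0.1033]
tool_rot: [0.999, -0.01, -0.052, 0.013]
ft_force: [-74.7, 2.1, 54.5]
grip_width: 0.0874
grip_force: 39.3
```

{"op": "play_rows", "data": {
  "gripper": [-1,-1,-1,-1,-1,-1,-1,-1],
  "delta_pos": [
    [0,0.5,0],
    [0,0.5,-3],
    [0,0.5,-8],
    [0,0.5,-13],
    [-2,6,-15],
    [-4,12,-15],
    [-4,18,-15],
    [-4,18,-15]
  ],
  "turn": [
    [0,0,0],
    [0,0,0],
    [0,0,0],
    [0,0,0],
    [0,0,0],
    [0,0,0],
    [0,0,0],
    [0,0,0]
  ]
}}

```text
time: 25.52
position: [0.4369, 0.1598, 0.256]
tool_rot: [1.0, -0.003, 0.001, 0.0]
ft_force: [0.6, 1.1, 0.2]
grip_width: 0.087
grip_force: 0.0
```

Run:
```python
from h import *
c=cam("scene"); save(c,"end.png",None,1.5625)
for a in (135,145):
    r=np.radians(a);print(a,np.array(px(c,[.537+.105*np.cos(r),.2725+.105*np.sin(r),.125]))*1.5625)
```

```text
135 [575.46875 422.03125]
145 [575.78125 412.1875 ]
```

View pics/end.png

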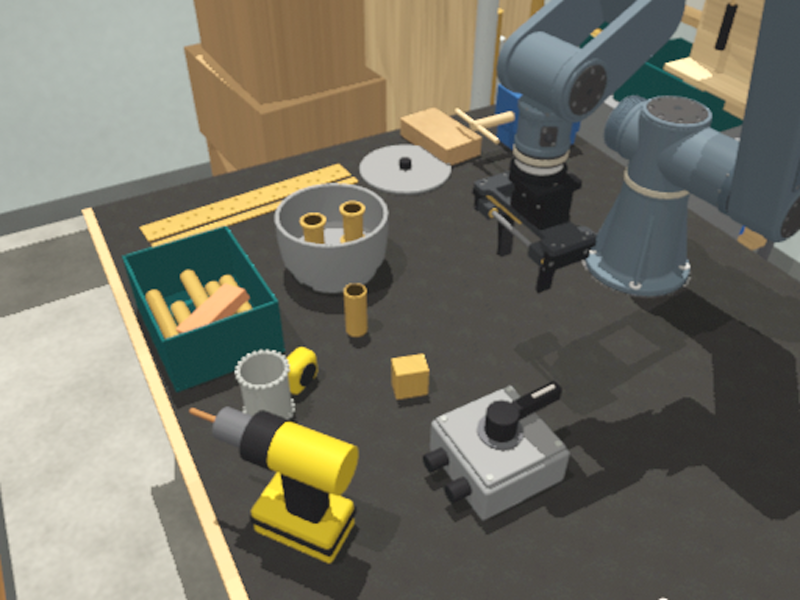

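That sweep jammed: the pushing finger slid out near the tip of the lever arm, which now sits partway with its tip at (557,388). The cups and bystanders are undisturbed. I'll work out the lever angle and push again closer to the hub.

Run:
```python
from h import *
c=cam("scene")
for a in range(150,226,8):
    r=np.radians(a);print(a,(np.array(px(c,[.537+.105*np.cos(r),.2725+.105*np.sin(r),.125]))*1.5625).round())
o=robot.get_obs();print(o["position"],o["tool_rot"],o["ft_force"],o["q"])
```

```text
150 [575. 407.]
158 [573. 400.]
166 [569. 392.]
174 [564. 385.]
182 [558. 379.]
190 [551. 373.]
198 [544. 368.]
206 [535. 363.]
214 [527. 360.]
222 [517. 357.]
[0.43746602 0.16290431 0.25573247] [ 9.99998397e-01 -1.44221068e-03  1.00802322e-03 -3.30898194e-04] [-0.26630774 -0.32747491  0.19530322] [1.16107314e-01 2.68475748e-01 1.77507461e+00 4.73132439e-04
 1.09596259e+00 1.68957219e+00]
```

The lever is at about 178°, mid-travel. I'll shut the fingers, come down on its −y side at a 70 mm radius, and push straight along +y.

{"op": "play_rows", "data": {
  "gripper": [1,1,1,1,1,1,1,1,1,1,1,1],
  "delta_pos": [
    [1.5,-3.2,0],
    [3,-6.5,0],
    [3,-6.5,0],
    [3,-6.5,0],
    [3,-6.5,0],
    [3,-6.5,3],
    [3,-6.5,6],
    [3,-6.5,9],
    [3,-6.5,12],
    [3,-6.5,14],
    [3,-6.5,15],
    [3,-6.5,15]
  ],
  "turn": [
    [0,0,0],
    [0,0,0],
    [0,0,0],
    [0,0,0],
    [0,0,0],
    [0,0,0],
    [0,0,0],
    [0,0,0],
    [0,0,0],
    [0,0,0],
    [0,0,0],
    [0,0,0]
  ],
  "squeeze": 10
}}

```text
time: 27.12
position: [0.4667, 0.2283, 0.1043]
tool_rot: [1.0, -0.0, -0.0, 0.0]
ft_force: [0.2, -0.8, 0.7]
grip_width: 0.0006
grip_force: 0.0
```

{"op": "play_rows", "data": {
  "gripper": [1,1,1,1,1],
  "delta_pos": [
    [0,-1,0],
    [0,-2,0],
    [0,-3,0],
    [0,-3.5,0],
    [0,-3.5,0]
  ],
  "turn": [
    [0,0,0],
    [0,0,0],
    [0,0,0],
    [0,0,0],
    [0,0,0]
  ]
}}

```text
time: 27.75
position: [0.467, 0.2643, 0.1046]
tool_rot: [1.0, 0.0, 0.0, -0.0]
ft_force: [0.1, 0.3, 0.4]
grip_width: 0.0001
grip_force: 0.0
```

{"op": "play_rows", "data": {
  "gripper": [1,1,1,1,1,1],
  "delta_pos": [
    [0,-0.8,0],
    [0,-1.6,0],
    [0,-2.4,0],
    [0,-3,0],
    [0,-3.2,0],
    [0,-3.2,0]
  ],
  "turn": [
    [0,0,0],
    [0,0,0],
    [0,0,0],
    [0,0,0],
    [0,0,0],
    [0,0,0]
  ]
}}

```text
time: 28.5
position: [0.467, 0.2958, 0.1045]
tool_rot: [1.0, 0.0, 0.0, 0.0]
ft_force: [0.4, 0.8, -0.1]
grip_width: 0.0003
grip_force: 0.0
```

{"op": "play_rows", "data": {
  "gripper": [1,1,1,1,1,1,1,1,1],
  "delta_pos": [
    [0,1,0],
    [0,2,0],
    [0,2,-4],
    [0,2,-8],
    [0,2,-13],
    [-2,8,-15],
    [-3,14,-15],
    [-3,14,-15],
    [-3,14,-15]
  ],
  "turn": [
    [0,0,0],
    [0,0,0],
    [0,0,0],
    [0,0,0],
    [0,0,0],
    [0,0,0],
    [0,0,0],
    [0,0,0],
    [0,0,0]
  ]
}}

```text
time: 29.62
position: [0.4371, 0.1551, 0.2547]
tool_rot: [1.0, -0.001, 0.0, -0.0]
ft_force: [0.8, 0.0, 1.0]
grip_width: 0.0005
grip_force: 0.0
```

Run:
```python
from h import *
c=cam("scene"); d=cam("top")
a=cv2.resize(c["color"][210:340,260:390],(400,400),interpolation=cv2.INTER_CUBIC)
b=cv2.resize(d["color"][150:250,60:160],(400,400),interpolation=cv2.INTER_CUBIC)
w=cv2.resize(c["color"][90:230,130:410],(400,200))
im=np.zeros((600,800,3),np.uint8);im[:400,:400]=a;im[:400,400:]=b;im[400:,:400]=w;im[400:,400:]=cv2.resize(d["color"][120:260,170:450],(400,200))
cv2.imwrite("pics/fin.png",im[:,:,::-1])
print((np.array(px(d,[.463,.347,.125]))-[60,150])*4)
```

```text
[ 41.2 268.4]
```

View pics/fin.png

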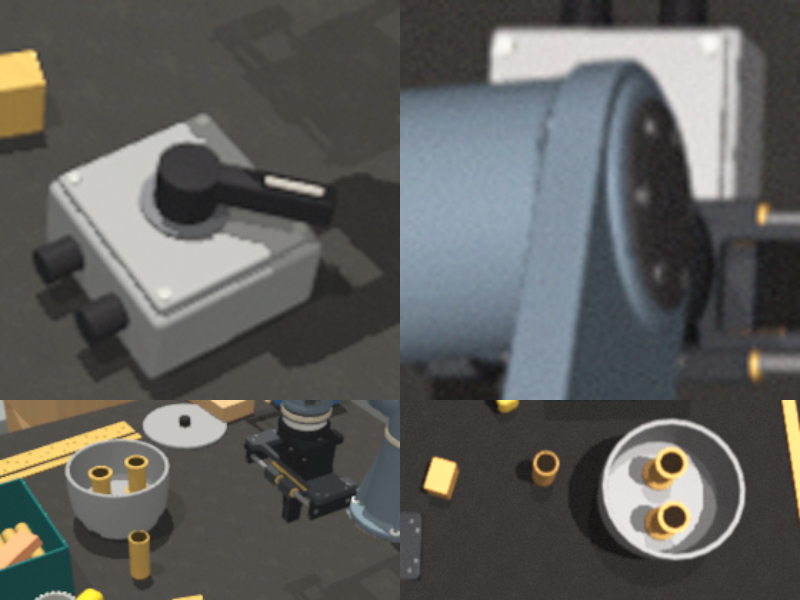

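The lever is back at its starting image position (tip at (335,205)), both cups stand in the bowl, and the tube and block have not moved. The gripper is clear of everything.

```bash
python3 -c "
from rig import robot
print(robot.hand_in())"
```

```text
the job is handed in; nothing more can be done
None
```

I handed the job in at about 30 s: the lever went to off, both cups now stand in the bowl, and the lever is fully back at on with the tube and block where they stood. The first attempt to turn the lever back jammed with the wrist force reading about 93 N (limit 120 N; I only saw the reading at the end of that move), so a second push finished it. The hand-in gave no verdict.

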